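Park the spring pin and run the tube rest up to its stop

ROBOT

A 6-joint arm with a two-finger parallel gripper is mounted at the origin on a cart in front of the work surface, level with it; the furniture and walls round the work are solid. World frame = base frame: x ahead of the robot, y to its left, z up, the work surface at z = 0. Lengths are in m, angles in rad, forces in N, time in s.
With the tool pointing down it reaches from about 0.15 to 0.775 m from the base axis. Payload 6.1 kg.
Tool frame: the origin (TCP) lies at the very end of the fingers, on their centre line; the grasp point (between the pads) lies 19 mm behind it; y points along the fingers, z is the direction in which the jaws open and shut, and the axes are right-handed (so a half turn about y gives the same grasp; the last joint's range is limited). The gripper opens to 85 mm and grips with 20 to 120 N. Pads are 22 mm wide; open, the fingers measure 114 mm over their backs; the gripper's body (76 mm by 85 mm) begins 54 mm behind the grasp point. The pads swing forward as they close: fully open they stand 13 mm farther back than shut.
Start: joints at [1.202, 0.126, -0.04, 1.405, 0, 1.571], TCP at [0.189, 0.49, 0.231] pointing down, gripper open.
Joint ranges: [-2.72, 2.72], [-0.95, 1.95], [-1.27, 1.35], [-1.78, 2.02], [-1.46, 1.47], [-3.14, 3.14]. Speed limits (rad/s): [2.39, 2.39, 3.01, 3.14, 3.14, 3.14].

INTERFACE

Orientations are given as a rotation vector (axis times angle).
In Python, from station import ctrl, open_jaws, close_gripper, cams, workorder gives the robot as it stands. Calls block until the motion is done:
- ctrl.goto(position, orientation): joint-space move of the TCP to a pose.
- ctrl.move_straight(position, v=0.15, ori=None, threshold=None): straight line of the TCP; ori=None keeps the orientation; v is the mean speed in m/s. With threshold (N) it stops when the force on the tool has changed by that much, and returns True; else False.
- ctrl.movej(angles): joint-space move.
- open_jaws() and close_gripper(squeeze=None): open the fingers fully, or close them until they stop; squeeze is the grip in N (None keeps the last).
- ctrl.wait(seconds).
- ctrl.solve_ik(position, orientation): joint angles nearest the present ones, or None.
- ctrl.get_state(): the state.
- cams.capture(name): name is "scene" or "top" or "wrist"; returns the picture (400x640x3 uint8, red, green, blue); there is no depth.
- cams.camera_model(name): a dict with "intrinsics" (3x3 intrinsics, pixels), "T" (4x4, takes a point from camera to world coordinates). Camera axes: x right, y down, z forward; pixel columns grow to the right and rows downward; lengths in m; the calibration is good to about 2 mm. A picture is of the moment at which its call begins: read the wrist's pose just before it. camera_model takes no time and is no camera call; for the wrist camera it gives the pose at the moment of the call.
A pose or a line that the arm cannot do raises ctrl.IKError and nothing moves.
- workorder.job_done(): hands the job in, once; it reports no verdict.
The state is a dict: "clock": time; "joints": joint angles; "dq": joint speeds; "effort": joint torques, N m; "eef_pos": TCP position; "tcp_rot": TCP orientation; "wrist_force": force on the tool from outside, world axes, zero at the start; "moment": the same for the moment, N m; "finger_gap": opening from 0.0 (shut) to 1.0 (fully open).
Only numpy, scipy, OpenCV 4.12 (cv2) and the standard library are available. Lean on these libraries where they do the work, as an engineer would, in place of code of your own. Each camera call takes 0.05 s, during which the arm holds its last target.

TASK

The green tube-rest carriage is locked to its rail by the slanted spring pin. Pull the pin out by its red handle and turn it, either way, until it drops into a rest notch and stays out by itself; then slide the carriage along the rail right up against the end stop. Leave the pin resting in its notch, and do not disturb the jar, the cork or the beaker.

Things in the scene. Friction and masses are not known exactly. Their poses are not given: they have to be found in the camera images.
- fixture: Grey base plate fixed to the bench, 160 x 330 x 10 mm (x, y, z), with a steel rail along y; origin at bench level near the plate's middle; x points away from the robot, y to its left (yaw varies by up to 0.25 rad), z up. Near its +y end, on the robot's side, a bracket holds the spring pin. Fixed V-rest (86 mm high) at its -y end.
- pin_grip (a point): Centre of the spring pin's red T-handle: a bar 40 mm long (x), 14 mm wide (y), 22 mm high (z) on a 10 mm thick stem. z is the pin's axis, pointing out: it leans 30 degrees from vertical to the fixture's -x (towards the robot); pulling is along +z. Turns with the handle. With the pin home, x lies in the plane of the lean, away from the robot and up, and this point is 95 mm above the bench.
- pin (a joint): Travel of the pin along its axis, m: 0 home (locks the carriage), 0.026 fully out. A spring pushes it home, 6 N at 0 to 12 N at 0.024. The tip leaves the carriage at 0.010; the slot prevents turning below 0.0185; at 0.020 to 0.025 it turns freely. In a rest notch it stays at 0.0145. Let go on the flat rim (turned 20 to 45 degrees) it stands insecurely at 0.0185; turned less, it springs home.
- pin_handle (a joint): Turn of the red T-handle about the pin's axis, rad, counter-clockwise positive seen from above: 0 as locked. Rest notches at +1.22 and -1.22 (70 degrees, either way); their sloping sides draw the cross pin in when it is let down between about 0.9 and 1.5 either way. Turns to 1.9 either way, lightly.
- carriage_handle (a point): Point on the axis of the black upright post on the green carriage, 72 mm above the bench; the post is 22 mm in diameter and stands from 40 to 94 mm above the bench. Axes as the fixture's. The carriage is 98 x 64 mm, its flat top 40 mm above the bench; a V-rest 84 mm high stands on it, its nearest part 24 mm behind the post's axis (+x).
- carriage (a joint): Travel of the carriage along the rail towards the end stop (fixture's -y), m: 0 where the pin locks it. Slides with about 2.5 N friction and stays where it is left; 70 to 120 mm to the stop.
- carriage_edge (a point): Point on the carriage's -y side face, 26 mm above the bench, on the rail's centre line: the face that meets the stop. Axes as the fixture's.
- stop_face (a point): Centre of the black rubber buffer of the aluminium end stop, facing the carriage; 26 mm above the bench. Axes as the fixture's. The stop (60 mm across the rail, 20 mm thick, top at 38 mm above the bench) is clamped and does not move; the carriage is against it when carriage_edge has come to this point along y.
- jar_amber: Small open amber jar, 57 mm in diameter, 62 mm high, bystander; origin at the centre of its underside.
- cork_2: Cork stopper, 34 mm in diameter, 30 mm high, bystander; origin at the centre of its underside.
- beaker_c: Clear glass beaker, 69 mm in diameter, 100 mm high, behind the fixture, bystander; origin at the centre of its underside.
- pin_rim (a point): Centre of the rim of the pin's housing (fixed steel sleeve, 36 mm outside diameter), on the pin's axis, 23 mm below the middle of the red bar while the pin is home. Axes as the fixture's. The sleeve has a slot across it, in which a brass cross pin (parallel to the red bar, 39 mm below its middle) sits while the pin is home, and rest notches 4 mm deep 70 degrees either side of the slot.

How it is judged:
By the outcome, as a careful person would: the job done as asked, in the order asked, and still so for the second after the job is handed in, with the robot touching nothing.
It also fails if it takes over 50 s, if anything falls off the work surface, if the arm or the gripper's body presses on something with over 40 N, if the wrist force passes 120 N, or if a joint passes its speed limit or range.

## Working session

There is one attempt and no reset: what is moved stays moved. The work goes in short steps, each a Python script; the robot and the scene stay as the last script left them, time stands still between calls to the robot, and variables do not carry over. Pictures are saved under pics/ and viewed, and the job is handed in when it is done.

```bash
ls; mkdir -p pics
python3 - <<'E'
from station import ctrl,cams
import cv2,numpy as np
np.set_printoptions(precision=4,suppress=True)
s=ctrl.get_state();print(s['clock'],s['eef_pos'],s['tcp_rot'],s['finger_gap'])
for n in ['scene','top','wrist']:
    im=cams.capture(n);cv2.imwrite(f'pics/{n}0.png',im[:,:,::-1]);m=cams.camera_model(n);print(n,m['intrinsics'],m['T'])
E
```

```text
pics
0.0 [0.1891 0.4893 0.2305] [-1.553   0.2896 -0.2891] 0.9970839667554215
scene [[402.163    0.     312.5519]
 [  0.     402.163  201.5983]
 [  0.       0.       1.    ]] [[ 0.6797 -0.4073  0.61    0.1156]
 [-0.7335 -0.3817  0.5625 -0.5054]
 [ 0.0037 -0.8297 -0.5582  0.5749]
 [ 0.      0.      0.      1.    ]]
top [[519.2483   0.     315.9075]
 [  0.     519.2483 199.3096]
 [  0.       0.       1.    ]] [[-0.0266 -0.987   0.1583  0.4327]
 [-0.9995  0.0286  0.0099 -0.0209]
 [-0.0143 -0.1579 -0.9873  1.2133]
 [ 0.      0.      0.      1.    ]]
wrist [[289.4362   0.     315.5361]
 [  0.     289.4362 198.234 ]
 [  0.       0.       1.    ]] [[ 0.3598  0.8982  0.2527  0.1257]
 [ 0.933  -0.3465 -0.097   0.514 ]
 [ 0.0004  0.2707 -0.9627  0.3728]
 [ 0.      0.      0.      1.    ]]
```

View pics/scene0.png

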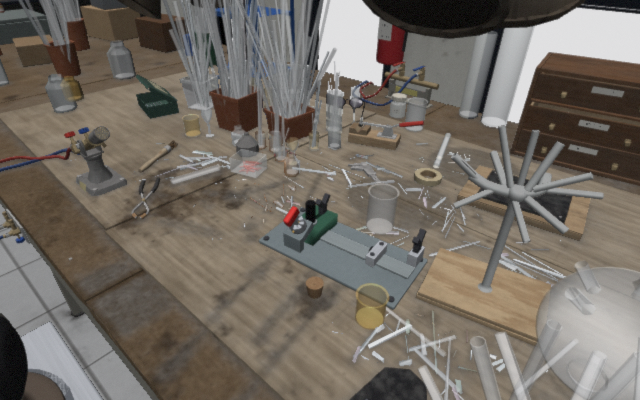

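View pics/top0.png

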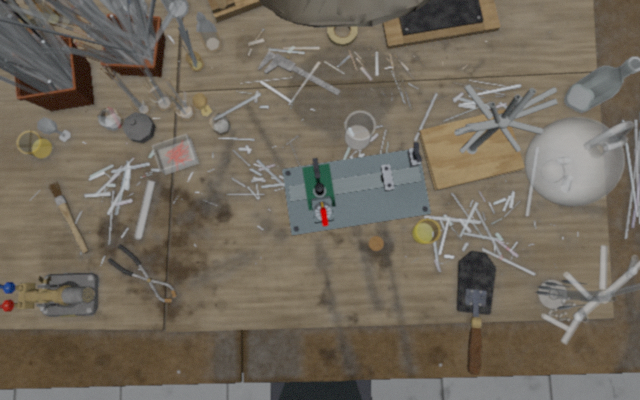

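View pics/wrist0.png

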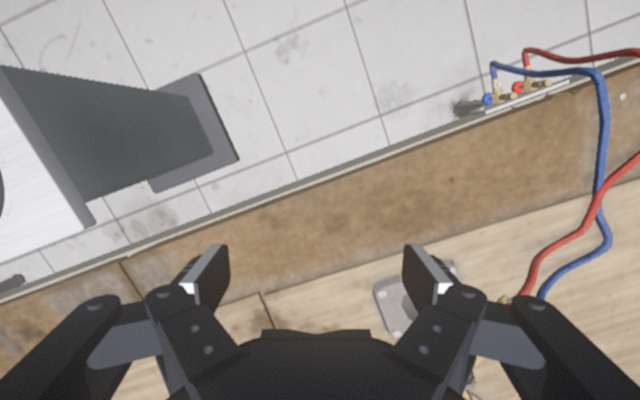

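Run:
```python
import cv2
a=cv2.imread('pics/top0.png')[130:270,270:460];cv2.imwrite('pics/topc.png',cv2.resize(a,None,fx=4,fy=4,interpolation=cv2.INTER_CUBIC))
a=cv2.imread('pics/scene0.png')[170:310,250:440];cv2.imwrite('pics/scenec.png',cv2.resize(a,None,fx=4,fy=4,interpolation=cv2.INTER_CUBIC))
```

```text
(no output)
```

View pics/topc.png

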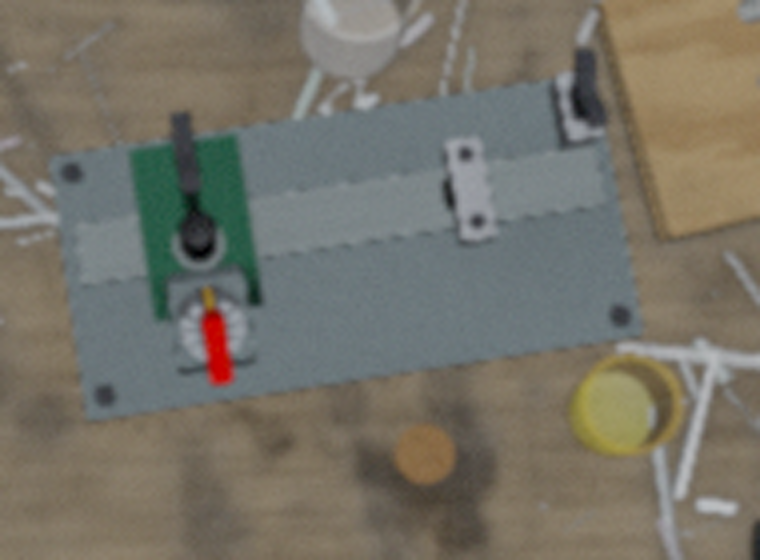

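View pics/scenec.png

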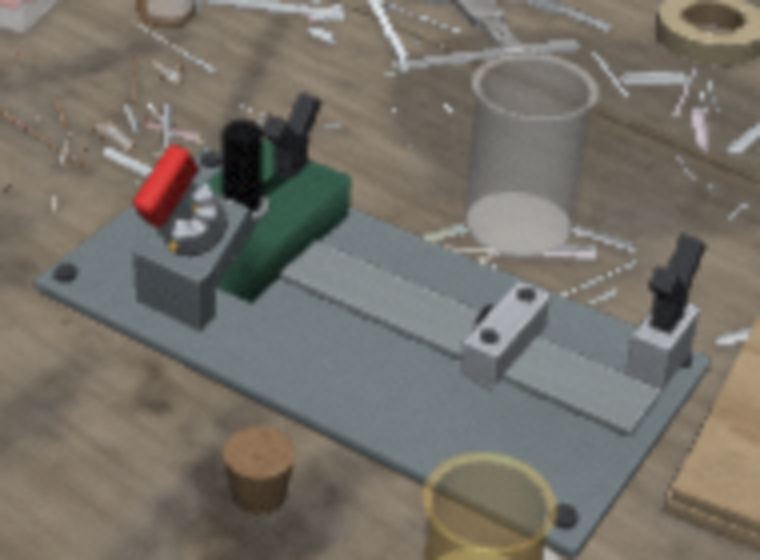

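```bash
cat > h.py <<'E'
import numpy as np,cv2
from station import ctrl,cams,open_jaws,close_gripper,workorder
from scipy.spatial.transform import Rotation as R
np.set_printoptions(precision=4,suppress=True)
def ray(n,uv,z,m=None):
    m=m or cams.camera_model(n);T=m['T'];d=T[:3,:3]@np.linalg.solve(m['intrinsics'],[uv[0],uv[1],1.]);o=T[:3,3]
    return o+d*(z-o[2])/d[2]
def proj(n,P,m=None):
    m=m or cams.camera_model(n);T=m['T'];p=(np.atleast_2d(P)-T[:3,3])@T[:3,:3];q=p@m['intrinsics'].T
    return q[:,:2]/q[:,2:]
def snap(n,name,crop=None,f=1):
    im=cams.capture(n)[:,:,::-1].copy()
    a=im if crop is None else im[crop[1]:crop[3],crop[0]:crop[2]]
    if f!=1:a=cv2.resize(a,None,fx=f,fy=f,interpolation=cv2.INTER_CUBIC)
    cv2.imwrite('pics/'+name+'.png',a);return im
def barR(yaw,turn=0):
    # pin frame in world: z axis leans 30deg to -x
    return R.from_euler('z',yaw)*R.from_euler('y',-30,degrees=True)*R.from_euler('z',turn)
E
python3 - <<'E'
from h import *
from scipy.optimize import least_squares
t=lambda u,v:(u/4+270,v/4+130)
s=lambda u,v:(u/4+250,v/4+170)
for nm,n,p in [('TL','top',t(52,158)),('TR','top',t(603,75)),('BR','top',t(643,335)),('BL','top',t(88,420)),
   ('sL','scene',s(38,282)),('sR','scene',s(708,360)),('sB','scene',s(575,555))]:
    print(nm,ray(n,p,.01)[:2])
A=[ray('top',t(*q),.01) for q in [(52,158),(603,75),(643,335),(88,420)]]
print('yaw long',[np.arctan2(*( (a-b)[:2]*[-1,1])) for a,b in [(A[0],A[1]),(A[3],A[2])]],'short',[np.arctan2((a-b)[1],(a-b)[0]) for a,b in [(A[0],A[3]),(A[1],A[2])]])
print('centre',np.mean(A,0))
print('post top',ray('top',t(199,228),.094)[:2],ray('scene',s(243,132),.094)[:2])
print('stop top face L edge',ray('top',t(444,145),.038)[:2],ray('top',t(461,242),.038)[:2])
print('carr R edge',ray('top',t(236,137),.04)[:2],ray('top',t(258,300),.04)[:2])
yaw=0.14
def mask(n):
    im=cv2.imread(f'pics/{n}0.png').astype(int);b,g,r=im[...,0],im[...,1],im[...,2]
    m=((r>130)&(g<70)&(b<70)).astype(np.uint8)
    x0,y0,x1,y1=(300,190,345,240) if n=='top' else (275,200,310,235)
    k=np.zeros_like(m);k[y0:y1,x0:x1]=m[y0:y1,x0:x1];return k
box=np.array([[a,b,c] for a in(-.02,.02) for b in(-.007,.007) for c in(-.011,.011)])
for n in('top','scene'):
    m=mask(n);M=cv2.moments(m,True);c=np.array([M['m10'],M['m01']])/M['m00']
    g=ray(n,c,.095)
    for i in range(5):
        h=cv2.convexHull((proj(n,g+barR(yaw).apply(box))*100).astype(np.float32));K=cv2.moments(h)
        kc=np.array([K['m10'],K['m01']])/K['m00']/100
        g=g+ray(n,c,.095)-ray(n,kc,.095)
    print(n,'grip',g,'area px',M['m00'],K['m00']/1e4)
E
```

```text
TL [0.6994 0.0673]
TR [ 0.74   -0.2612]
BR [ 0.5838 -0.2753]
BL [0.5432 0.0489]
sL [0.5408 0.0448]
sR [ 0.736  -0.2567]
sB [ 0.579  -0.2785]
yaw long [np.float64(0.12311606130931696), np.float64(0.12436376679728936)] short [np.float64(0.1168821456285237), np.float64(0.09008272138278581)]
centre [ 0.6416 -0.1051  0.01  ]
post top [ 0.6391 -0.0188] [ 0.6346 -0.0217]
stop top face L edge [ 0.6941 -0.1616] [ 0.6369 -0.1687]
carr R edge [ 0.7019 -0.0416] [ 0.6064 -0.0512]
top grip [ 0.573  -0.0257  0.095 ] area px 94.0 139.25149714241027
scene grip [ 0.5742 -0.0198  0.095 ] area px 90.0 237.3037436023712
```

```bash
cat >> h.py <<'E'
def toolR(yaw,flip=1,turn=0):
    B=barR(yaw,turn).as_matrix();y=-B[:,2];z=flip*B[:,1];x=np.cross(y,z)
    return R.from_matrix(np.c_[x,y,z])
def J(p,r):
    return ctrl.solve_ik(p,r.as_rotvec())
E
python3 - <<'E'
from h import *
g=np.array([.5735,-.023,.095]);yaw=.122
a=barR(yaw).as_matrix()[:,2];print(a)
for f in(1,-1):
    for d in(.1,-.013,.02):
        print(f,d,J(g+a*d,toolR(yaw,f)))
    for tn in(1.22,-1.22):print('turn',tn,J(g+a*.02,toolR(yaw,f,tn)))
E
```

```text
[-0.4963 -0.0608  0.866 ]
1 0.1 [-0.1241 -0.2703 -0.6399  0.6907  0.1221 -0.2142]
1 -0.013 [-0.0925 -0.0905 -0.7263  0.4213  0.1066 -0.1865]
1 0.02 [-0.1009 -0.1484 -0.7069  0.4994  0.1107 -0.1938]
turn 1.22 [-0.1009 -0.1484 -0.7069  0.4994  0.1107 -1.4138]
turn -1.22 [-0.1009 -0.1484 -0.7069  0.4994  0.1107  1.0262]
-1 0.1 [-0.1241 -0.2703 -0.6399  0.6907  0.1221  2.9274]
-1 -0.013 [-0.0925 -0.0905 -0.7263  0.4213  0.1066  2.9551]
-1 0.02 [-0.1009 -0.1484 -0.7069  0.4994  0.1107  2.9478]
turn 1.22 [-0.1009 -0.1484 -0.7069  0.4994  0.1107  1.7278]
turn -1.22 [-0.1009 -0.1484 -0.7069  0.4994  0.1107 -2.1154]
```

Run:
```python
from h import *
g=np.array([.5735,-.023,.095]);yaw=.122
a=barR(yaw).as_matrix()[:,2]
ctrl.goto(g+a*.10,toolR(yaw).as_rotvec())
s=ctrl.get_state();print(s['clock'],s['eef_pos'],s['wrist_force'])
m=cams.camera_model('wrist');im=snap('wrist','w1');print(m['T']);np.save('w1T.npy',m['T'])
print(proj('wrist',g,m))
```

```text
2.35 [ 0.5241 -0.0286  0.1818] [-0.4247  0.2873  0.3442]
[[-0.1232  0.6926  0.7108  0.3948]
 [ 0.9924  0.0849  0.0893 -0.0448]
 [ 0.0015  0.7164 -0.6977  0.2705]
 [ 0.      0.      0.      1.    ]]
[[314.8298 198.0539]]
```

View pics/w1.png

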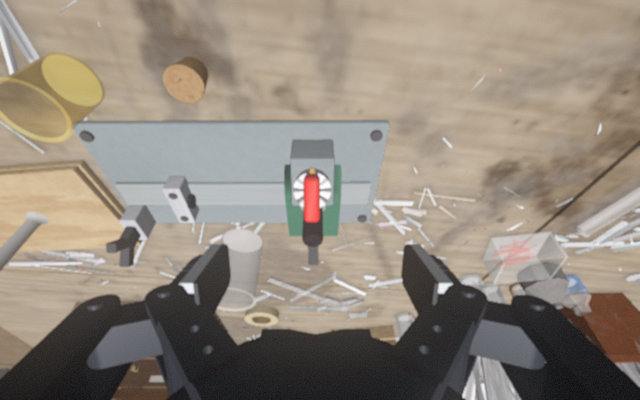

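Run:
```python
from h import *
im=cv2.imread('pics/w1.png')
m=cams.camera_model('wrist')
f=6;x0,y0=250,150
c=cv2.resize(im[y0:y0+95,x0:x0+130],None,fx=f,fy=f,interpolation=cv2.INTER_CUBIC)
cv2.imwrite('pics/w1c.png',c)
g=np.array([.5735,-.023,.095])
box=np.array([[a,b,cc] for a in(-.02,.02) for b in(-.007,.007) for cc in(-.011,.011)])
p=(proj('wrist',g+barR(.122).apply(box),m)-[x0-.5,y0-.5])*f
cv2.polylines(c,[cv2.convexHull(p.astype(np.int32))],True,(255,255,0),1)
cv2.imwrite('pics/w1o.png',c)
P=[ray('wrist',q,.01,m) for q in[(78,122),(388,122)]];print(P,np.arctan2(P[1][0]-P[0][0],-(P[1][1]-P[0][1])))
```

```text
[array([ 0.5796, -0.2641,  0.01  ]), array([0.5411, 0.048 , 0.01  ])] -3.0187666351693596
```

View pics/w1o.png

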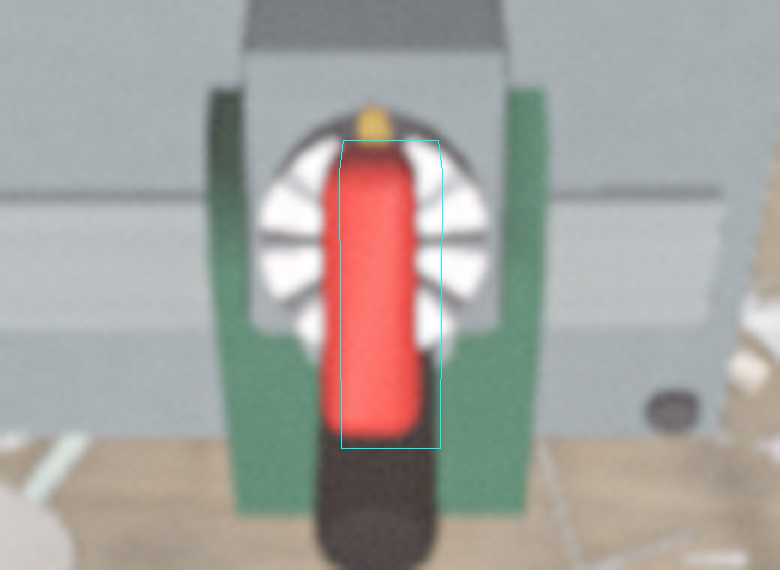

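```bash
cat >> h.py <<'E'
g=np.array([.573,-.0252,.095]);yaw=.1228
a=barR(yaw).as_matrix()[:,2]
def st(l=''):
    s=ctrl.get_state();d=s['eef_pos']-g
    print(l,round(s['clock'],2),'along',round(d@a*1000,2),'perp',(d-a*(d@a))*1000,'F',s['wrist_force'],'Fa',round(s['wrist_force']@a,2),'gap',round(s['finger_gap'],3));return s
E
python3 - <<'E'
from h import *
st()
ctrl.goto(g+a*.06,toolR(yaw).as_rotvec())
print(ctrl.move_straight(g-a*.014,v=.08,threshold=15));st('at')
close_gripper(60);s=st('closed');ctrl.wait(.2);st()
m=cams.camera_model('wrist');snap('wrist','w2',(230,100,400,280),4)
E
```

```text
2.4 along 99.58 perp [0.5196 2.8117 0.4966] F [1.3361 1.0298 0.1552] Fa -0.59 gap 0.999
False
at 3.76 along -13.63 perp [ 0.3948 -0.0238  0.2245] F [-0.0445 -0.2833  0.6048] Fa 0.56 gap 1.0
closed 4.41 along -13.69 perp [ 0.1536 -0.6871  0.0394] F [-3.3411 -3.6847  3.7443] Fa 5.13 gap 0.152
 4.61 along -13.7 perp [ 0.1604 -0.6531  0.0457] F [-3.745  -3.6917  4.3324] Fa 5.84 gap 0.149
```

View pics/w2.png

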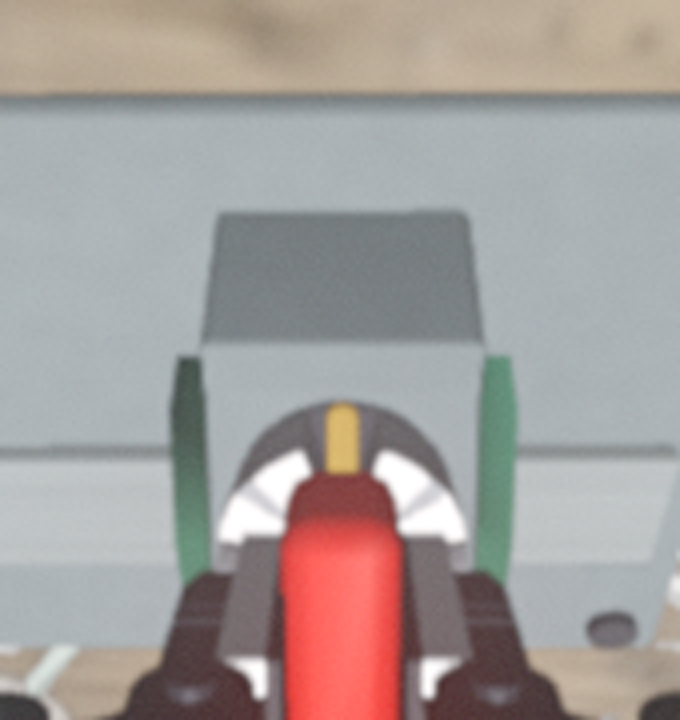

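Bar is held centrally between the pads (bar at ~(340,620), pads either side); brass cross pin sits in the slot. Now pull.

Run:
```python
from h import *
p0=ctrl.get_state()['eef_pos'];np.save('p0.npy',p0)
for d in (.008,.016,.0225):
    ctrl.move_straight(p0+a*d,v=.03);s=st(d)
print('pulled',(s['eef_pos']-p0)@a)
snap('wrist','w3',(230,100,400,280),4)
```

```text
0.008 5.08 along -6.18 perp [ 0.0985 -0.7462  0.0037] F [ 6.6967 -1.808  -5.9598] Fa -8.37 gap 0.148
0.016 5.5 along 1.65 perp [ 0.072  -0.7326 -0.0105] F [ 8.3619 -2.2614 -6.727 ] Fa -9.84 gap 0.154
0.0225 5.87 along 8.03 perp [ 0.0707 -0.7397 -0.0118] F [ 9.7464 -0.9309 -9.3236] Fa -12.85 gap 0.15
pulled 0.02174136063971343
```

View pics/w3.png

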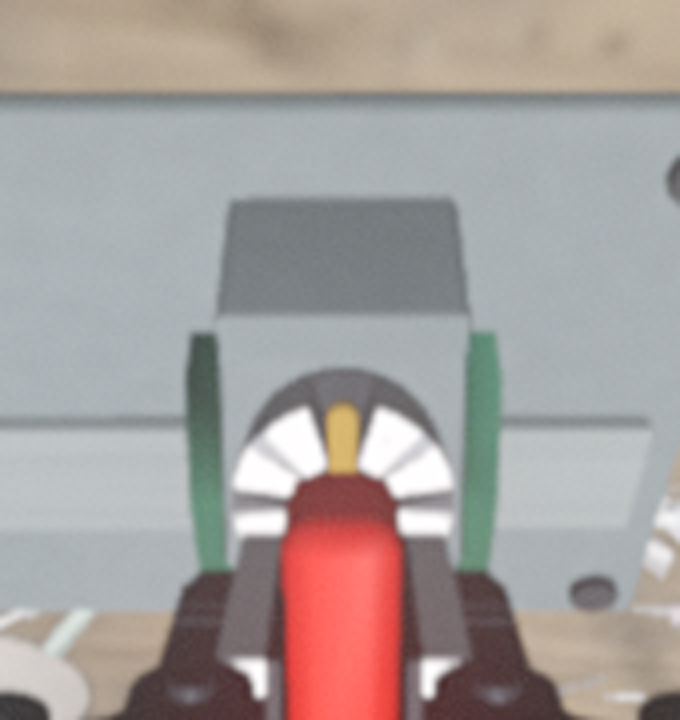

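Run:
```python
from h import *
q0=np.array(ctrl.get_state()['joints'])
# refine: true pull back up to 22.3 mm
for k in (.3,.6,.9,1.22):
    q=q0.copy();q[5]+=k;ctrl.movej(q);s=st(k);print('  moment',s['moment'],'j6',s['joints'][5]-q0[5])
p0=np.load('p0.npy');print('out',(s['eef_pos']-p0)@a)
snap('wrist','w4')
```

```text
0.3 6.31 along 7.14 perp [ 0.0864 -0.8409 -0.01  ] F [ 9.6638 -2.7044 -9.2139] Fa -12.61 gap 0.152
  moment [-0.4679 -0.3363 -0.2713] j6 0.30020705988843954
0.6 6.7 along 7.13 perp [ 0.0611 -0.9341 -0.031 ] F [ 9.3449 -2.0523 -9.8968] Fa -13.08 gap 0.148
  moment [-0.4928 -0.3603 -0.3477] j6 0.6002174616040482
0.9 7.09 along 7.15 perp [ 0.0785 -1.0556 -0.0297] F [ 9.4249 -2.5837 -9.0815] Fa -12.38 gap 0.15
  moment [-0.6102 -0.3777 -0.3346] j6 0.9002519055131595
1.22 7.5 along 7.14 perp [-0.0016 -1.1562 -0.0827] F [ 9.2424 -2.9094 -8.9413] Fa -12.15 gap 0.15
  moment [-0.6672 -0.3223 -0.4405] j6 1.2201919294017307
out 0.020851637662762396
```

View pics/w4.png

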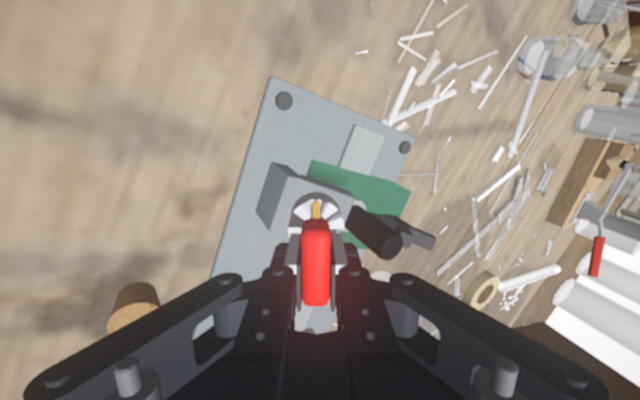

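Run:
```python
from h import *
s=ctrl.get_state();T=R.from_rotvec(s['tcp_rot']).as_matrix()
print(T)
tcp=s['eef_pos']-a*.0064
for sg in(1,-1):
  for r in (.007,.02,.03,.042,.057):
    for w in(-.011,.011):
        back=.013*min(1,max(0,(r-.007)/.036))
        p=tcp+T[:,2]*sg*r+T[:,0]*w-T[:,1]*back*0
        print(sg,r,w,p,'dist post axis',np.linalg.norm(p[:2]-[.637,-.020]))
```

```text
[[ 0.41    0.4958  0.7656]
 [-0.8957  0.0604  0.4406]
 [ 0.1722 -0.8664  0.4688]]
1 0.007 -0.011 [ 0.5735 -0.0134  0.097 ] dist post axis 0.06383701910836985
1 0.007 0.011 [ 0.5825 -0.0331  0.1008] dist post axis 0.05604317698179792
1 0.02 -0.011 [ 0.5835 -0.0077  0.1031] dist post axis 0.05493790335748531
1 0.02 0.011 [ 0.5925 -0.0274  0.1069] dist post axis 0.04514056255035047
1 0.03 -0.011 [ 0.5911 -0.0033  0.1078] dist post axis 0.0488319229380389
1 0.03 0.011 [ 0.6001 -0.023   0.1115] dist post axis 0.0369937053097597
1 0.042 -0.011 [0.6003 0.002  0.1134] dist post axis 0.04278082436808778
1 0.042 0.011 [ 0.6093 -0.0177  0.1172] dist post axis 0.027776841352818406
1 0.057 -0.011 [0.6118 0.0086 0.1204] dist post axis 0.03812147619766355
1 0.057 0.011 [ 0.6208 -0.0111  0.1242] dist post axis 0.01847488804905439
-1 0.007 -0.011 [ 0.5628 -0.0196  0.0904] dist post axis 0.07421854703121021
-1 0.007 0.011 [ 0.5718 -0.0393  0.0942] dist post axis 0.06799847703627206
-1 0.02 -0.011 [ 0.5528 -0.0253  0.0843] dist post axis 0.08433925274309571
-1 0.02 0.011 [ 0.5618 -0.045   0.0881] dist post axis 0.07921291071925848
-1 0.03 -0.011 [ 0.5452 -0.0297  0.0796] dist post axis 0.09234154639027663
-1 0.03 0.011 [ 0.5542 -0.0494  0.0834] dist post axis 0.08788661154253237
-1 0.042 -0.011 [ 0.536 -0.035  0.074] dist post axis 0.10212524282616246
-1 0.042 0.011 [ 0.545  -0.0547  0.0778] dist post axis 0.09833251788587222
-1 0.057 -0.011 [ 0.5245 -0.0416  0.067 ] dist post axis 0.1145592225974802
-1 0.057 0.011 [ 0.5335 -0.0613  0.0708] dist post axis 0.11143075775835933
```

Run:
```python
from h import *
p0=np.load('p0.npy')
p=ctrl.get_state()['eef_pos']
for d in (.003,.005,.0066):
    ctrl.move_straight(p-a*d,v=.02);s=st(d);print('out',(s['eef_pos']-p0)@a*1000,s['moment'])
snap('wrist','w5',(200,120,420,320),3.5)
```

```text
0.003 7.89 along 3.27 perp [-0.0202 -1.212  -0.0973] F [ 8.6438 -2.2447 -8.5641] Fa -11.57 gap 0.15
out 16.97681485939746 [-0.4212 -0.347  -0.2217]
0.005 8.14 along 1.33 perp [ 0.01   -1.2084 -0.0797] F [ 8.8837 -1.672  -7.5357] Fa -10.83 gap 0.151
out 15.037432624469332 [-0.4023 -0.2976 -0.2687]
0.0066 8.39 along 0.63 perp [ 0.099  -1.1813 -0.0268] F [-0.5466 -1.3344  1.3699] Fa 1.54 gap 0.148
out 14.334971223334824 [-0.3795  0.4525 -0.2093]
```

View pics/w5.png

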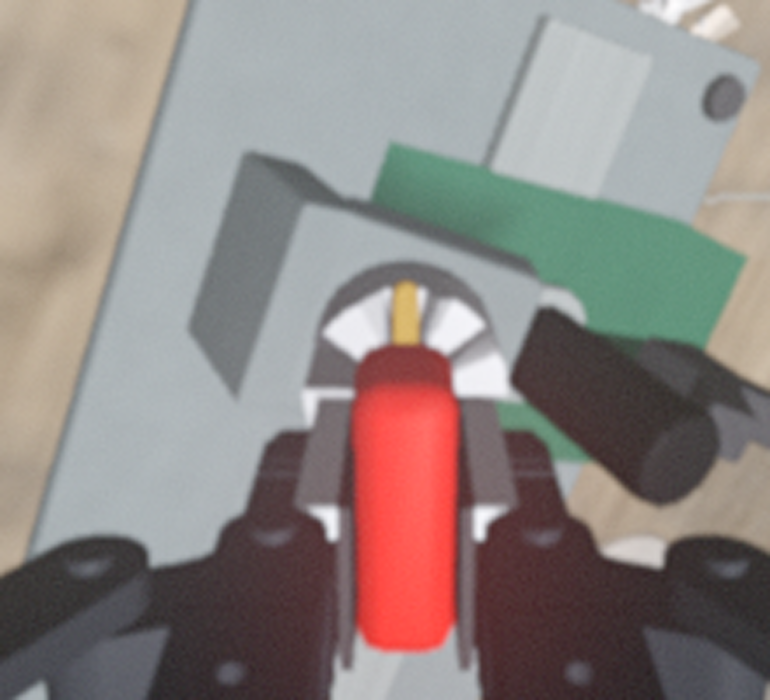

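The spring load went from 11 N to zero at 14.3 mm, so the pin is seated in the notch. Next: release and retract.

Run:
```python
from h import *
open_jaws();st('open')
p=ctrl.get_state()['eef_pos'];ctrl.move_straight(p+a*.09,v=.12);st('back')
snap('wrist','w6',(200,60,440,260),3.2)
snap('top','t6',(270,130,460,270),4)
```

```text
open 9.14 along 0.54 perp [ 0.0208 -1.098  -0.0658] F [-0.8641  0.9001 -0.4925] Fa -0.05 gap 1.001
back 10.04 along 90.04 perp [-0.425  -1.091  -0.3207] F [ 0.2182  0.4285 -0.5912] Fa -0.65 gap 1.001
```

View pics/w6.png

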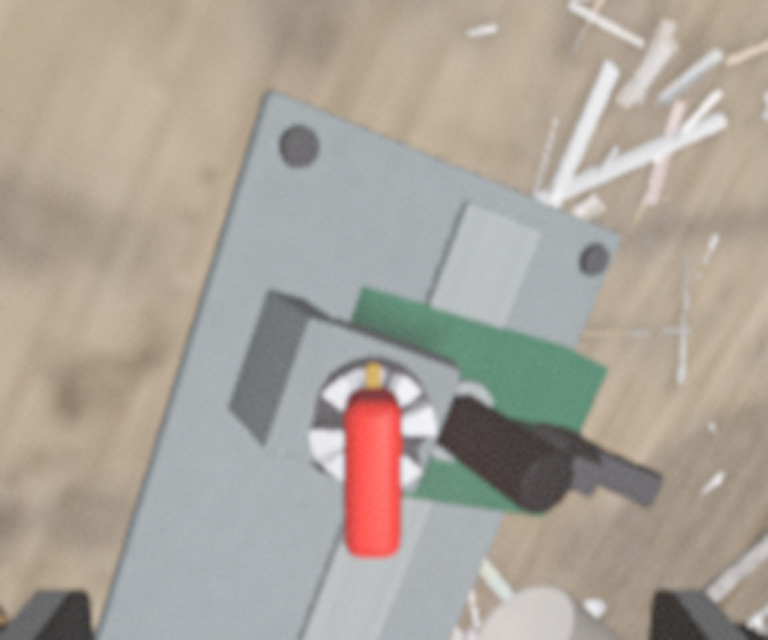

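```bash
cat >> h.py <<'E'
yd=np.array([-np.sin(yaw),np.cos(yaw),0]);xd=np.array([np.cos(yaw),np.sin(yaw),0])
def downR(flip):
    y=np.array([0,0,-1.]);z=flip*yd;return R.from_matrix(np.c_[np.cross(y,z),y,z])
E
python3 - <<'E'
from h import *
m=cams.camera_model('wrist')
print('post wrist',ray('wrist',(547/3.2+200,482/3.2+60),.094,m))
for f in(1,-1):
    for d in(.06,-.12):
        print(f,d,J(np.r_[(.637,-.02),.062]+yd*d,downR(f)))
T=R.from_rotvec(ctrl.get_state()['tcp_rot']).as_matrix();print('cam in tool',T.T@(m['T'][:3,3]-ctrl.get_state()['eef_pos']))
E
```

```text
post wrist [ 0.6371 -0.0169  0.094 ]
1 0.06 [ 0.0627  0.3705 -0.099   1.1013  0.     -0.0601]
1 -0.12 [-0.2103  0.4353 -0.0037  1.1319  0.     -0.3331]
-1 0.06 [ 0.0627  0.3705 -0.099   1.1013  0.      3.0815]
-1 -0.12 [-0.2103  0.4353 -0.0037  1.1319  0.      2.8085]
cam in tool [-0.0682 -0.142  -0.    ]
```

View pics/t6.png

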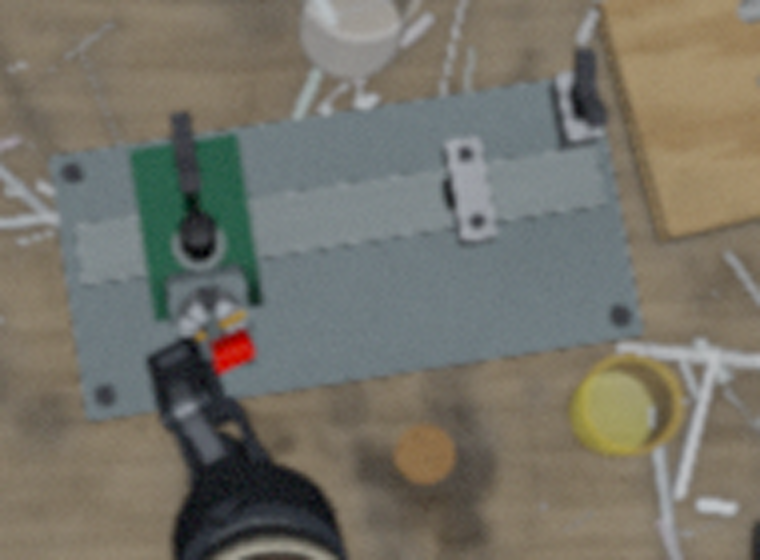

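```bash
cat >> h.py <<'E'
post=np.array([.637,-.018,0])
E
python3 - <<'E'
from h import *
close_gripper(20)
r=downR(1)
b=post+yd*.06
ctrl.goto(b+[0,0,.2],r.as_rotvec())
ctrl.move_straight(b+[0,0,.062],v=.15,threshold=10);s=st('down');print(s['eef_pos'])
snap('scene','s7',(200,130,460,310),3)
print(ctrl.move_straight(post+yd*.018+[0,0,.062],v=.06,threshold=3));s=st('c');print(s['eef_pos'],(s['eef_pos']-post)@yd)
snap('scene','s8',(200,130,460,310),3)
E
```

```text
down 12.97 along -59.96 perp [27.5112 63.0237 20.2211] F [ 0.3301  0.9281 -0.0582] Fa -0.27 gap 0.003
[0.6303 0.0415 0.0633]
False
c 13.87 along -60.81 perp [31.5726 21.0963 19.5831] F [ 0.6589 -0.0392 -0.1715] Fa -0.47 gap -0.0
[ 0.6347 -0.0004  0.0619] 0.01776377074128351
```

View pics/s8.png

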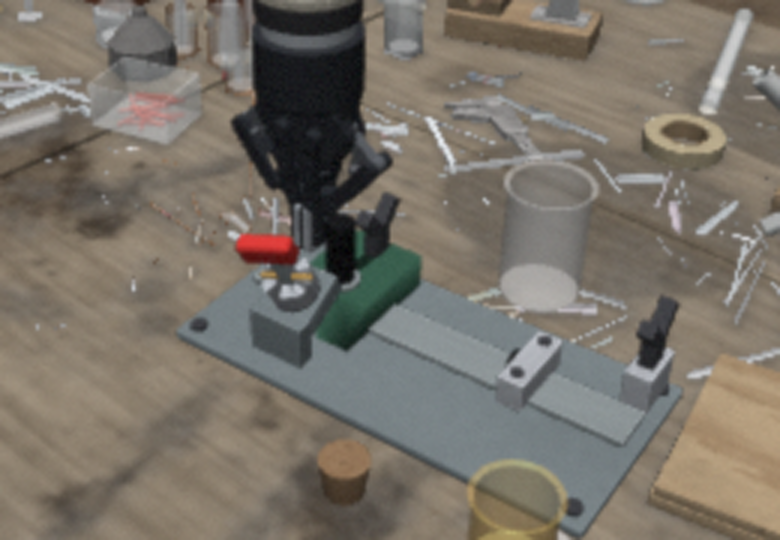

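Fingers are just beside the post on its +y side, pin resting out. Push now.

Run:
```python
from h import *
print(ctrl.move_straight(post-yd*.125+[0,0,.062],v=.04,threshold=10));s=st('push');print(s['eef_pos'],(s['eef_pos']-post)@yd,'F yd',s['wrist_force']@yd)
snap('scene','s9',(200,130,460,310),3)
snap('wrist','w9')
```

```text
True
push 16.33 along -61.04 perp [ 44.8098 -85.7583  19.6113] F [-0.3102  3.9694  1.9869] Fa 1.63 gap -0.004
[ 0.6481 -0.1072  0.0618] -0.08990763679258792 F yd 3.9774806652127963
```

View pics/s9.png

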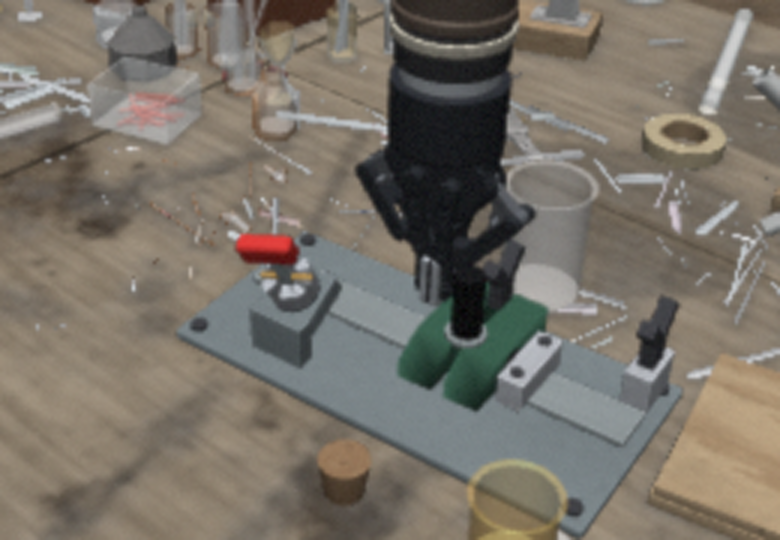

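View pics/w9.png

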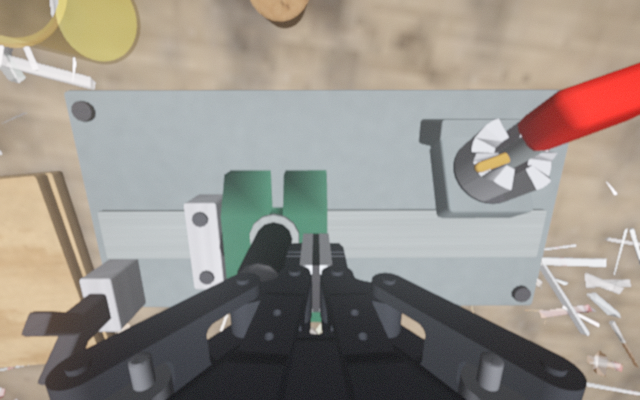

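Run:
```python
from h import *
p=ctrl.get_state()['eef_pos']
print(ctrl.move_straight(p-yd*.02,v=.012,threshold=10));s=st('push2');print((s['eef_pos']-post)@yd,'F yd',s['wrist_force']@yd)
ctrl.wait(.4);s=st();print((s['eef_pos']-post)@yd,'F yd',s['wrist_force']@yd)
snap('top','t10',(330,130,450,220),6)
snap('scene','s10',(320,210,440,280),6)
```

```text
True
push2 17.02 along -61.73 perp [ 43.993  -85.5934  19.1549] F [0.4107 0.0862 0.454 ] Fa 0.18 gap 0.0
-0.0896439065271567 F yd 0.035241157782157834
 17.42 along -62.0 perp [ 43.5715 -85.4924  18.9205] F [0.9739 0.5379 0.3961] Fa -0.17 gap -0.0
-0.08949207399335744 F yd 0.4145912291444475
```

View pics/s10.png

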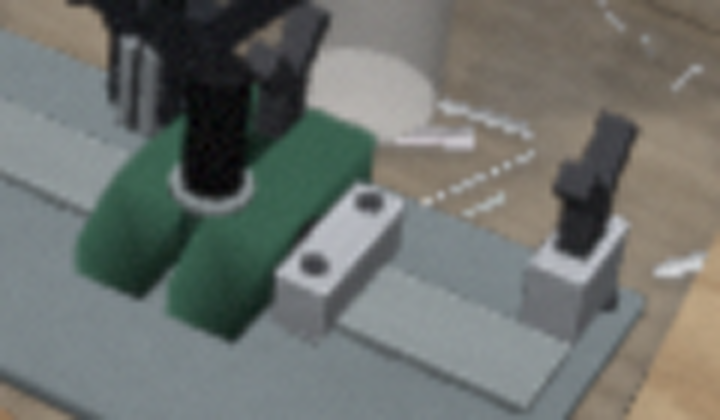

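Run:
```python
from h import *
p=ctrl.get_state()['eef_pos']
for i in range(1,11):
    ctrl.move_straight(p-yd*.0005*i,v=.005);ctrl.wait(.1);s=ctrl.get_state();F=s['wrist_force']@yd;print(i,(s['eef_pos']-post)@yd*1000,'F',F)
    if F>9:break
snap('scene','s11',(320,210,440,280),6)
ctrl.move_straight(s['eef_pos']+yd*.004,v=.008);s=st('off')
ctrl.move_straight(s['eef_pos']+yd*.03,v=.06);s=st('off2')
ctrl.move_straight(s['eef_pos']+[0,0,.15],v=.2)
q=np.array(ctrl.get_state()['joints']);q[0]+=.6;ctrl.movej(q);st('away')
snap('top','t12',(270,130,460,270),4);snap('scene','s12',(250,160,450,310),4)
```

```text
1 -89.68648187994874 F 2.5266120942077808
2 -89.73995285052544 F 5.646081227423515
3 -89.75203163429136 F 6.905164960666286
4 -89.80139357047464 F 7.344643730807797
5 -89.8190853106114 F 10.605847007709611
off 20.27 along -61.97 perp [ 43.1417 -81.9793  18.9227] F [-0.8996  0.1675 -0.0101] Fa 0.43 gap -0.002
off2 20.92 along -61.94 perp [ 39.5226 -51.8852  18.9772] F [ 0.3327 -0.0244 -0.2093] Fa -0.34 gap 0.001
away 23.24 along 78.99 perp [ 38.6978 331.4302  45.6129] F [-0.2178 -0.6209 -0.2669] Fa -0.09 gap 0.0
```

View pics/t12.png

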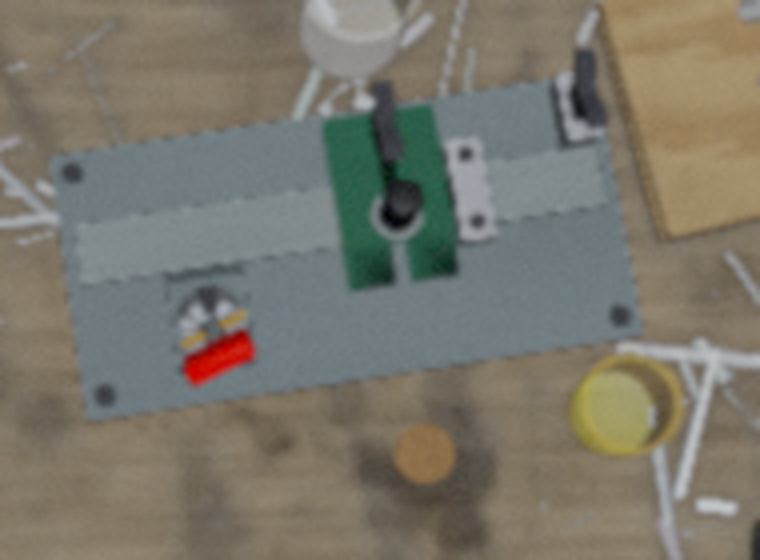

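View pics/s12.png

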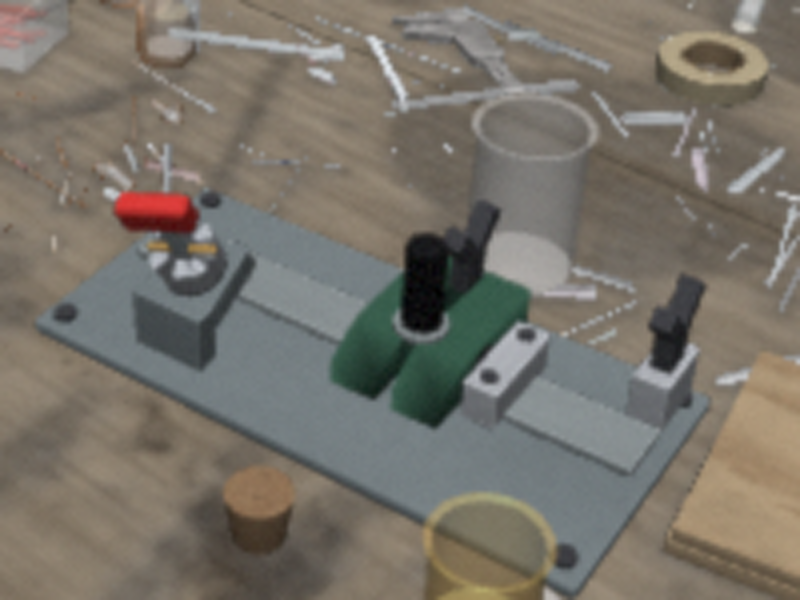

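Run:
```python
from h import *
workorder.job_done();st()
```

```text
the job is handed in; nothing more can be done
the job is handed in; nothing more can be done
```

The pin is resting out in a notch and the carriage is up against the end stop. I handed the job in after about 23 s of the 50 s allowed, and no verdict came back.

- **Pin:** I gripped the red handle, pulled it 21.7 mm, turned it −70° and let it down. The spring load dropped from about 11 N to zero at 14.3 mm, against the stated 14.5 mm rest position. After release, the wrist, top and scene pictures all show the handle still turned and raised.
- **Carriage:** I pushed the post with closed fingers until the force limit tripped.
    - **Second push:** this tripped its limit without advancing.
    - **Final push, 0.5 mm steps:** the force climbed to 10.6 N while the fingers moved only about 0.3 mm, so the carriage was firmly on the stop. I then backed off slowly. The last pictures show it against the stop, with only the buffer's few millimetres between its top edge and the aluminium block.
- **Bystanders:** the jar, cork and beaker are at the same pixels as at the start, and the arm was clear of everything at hand-in.

One disagreement: between views, position estimates differed by up to about 6 mm before I corrected them with the wrist camera. No check failed.

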